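# Raise the scanning booth's window to its loading mark

### The job

Open the 3D-scanning booth for loading: with the fingertips beneath the lip of its clear sliding window, push the window steadily up until the top of the lip is level with the top of the pointer on the booth's right-hand post, then take the hand away. Only push from underneath: do not grip the lip or press on it from above. Leave the pointer and everything else on and around the booth where it is.

Things in the scene. Friction and masses are not known exactly. Their poses are not given: they have to be found in the camera images.
- booth: Fixed scanning booth 360 mm deep, 420 wide, 478 tall: base 12 thick reaching 35 in front of the window, 40 mm square aluminium posts at y = +-185, clear low walls, turntable with a fixed steel bushing inside, 34 mm high sill under the window. Origin on the desk under the window's middle; x into the booth (away from the robot), y left as the robot sees it, z up.
- window (a joint): Height (m) of the clear window sliding between the posts: 0 lowest (lip underside 90 mm above the desk), grows as it rises, stop at 0.22; starts 0.025 to 0.07. Counterweighted: pushing it up takes 2 to 6 N plus slight drag (8 N per m/s); it stays wherever it is left.
- lip_under (a point): Underside of the window's lip, mid length, 5 mm behind its foremost edge. The lip: aluminium strip 10 mm thick, 300 long (along booth y), at the window's foot, sticking out towards the robot to 55 mm in front of the window's plane, front edge rounded with radius 5, rising with the window. The space between it and the booth's base and sill is free.
- lip_top (a point): Top of the lip at mid length, 45 mm in front of the window's plane: the height that must match the pointer. The top is a black cover strip 4 mm thick, 38 deep, 296 long, set back 10 mm from the lip's foremost edge, not to be pressed; lip and cover are 14 mm thick together.
- pointer (a joint): Height in m above the desk of the flat top of the black pointer clamped to the right-hand post (booth's -y); 0.2 to 0.31 at the start; clamped tight, not to be moved.
- pointer_top (a point): The mark: on the flat top of the black pointer, near its tip, which points at the right-hand end of the lip from the right-hand post (about 15 mm beside the lip's end, 55 mm in front of the window's plane). The pointer's tongue is 6 mm thick, about 30 mm wide.
- cap: Bystander: small orange plastic cap, 24 mm across, 16 tall, on the desk in front of the booth, right of centre. Origin at its foot.
- caltile: Bystander: black calibration tile with white dots, 60 x 90 x 8 mm, on the desk in front of the booth, left of centre. Origin under its centre.
- can: Bystander: upright spray can, 52 mm across, 150 tall, left of the booth. Origin at its foot.
- mug: Bystander: white mug, 76 mm across, 90 tall, right of the booth. Origin at its foot.
- driver: Bystander: screwdriver with a grey handle lying on the desk, left in front of the booth. Origin under its middle.
- block: Bystander: wooden test block 50 x 35 x 30 mm, right in front of the booth. Origin under its centre.

How it is judged:
By the outcome, as a careful person would: the job done as asked, in the order asked, and still so for the second after the job is handed in, with the robot touching nothing.
It also fails if it takes over 42 s, if anything falls off the work surface, if the arm or the gripper's body presses on something with over 40 N, if the wrist force passes 120 N, or if a joint passes its speed limit or range.

### The arm

A 6-joint arm with a two-finger parallel gripper is mounted at the origin on the work surface. World frame = base frame: x ahead of the robot, y to its left, z up, the work surface at z = 0. Lengths are in m, angles in degrees, forces in N, time in s.
With the tool pointing down it reaches from about 0.25 to 0.775 m from the base axis. Payload 8.9 kg.
Tool frame: the origin (TCP) lies at the very end of the fingers, on their centre line; the grasp point (between the pads) lies 19 mm behind it (arm.hold_point_z is the distance from the TCP to the grasp point, in m); x points along the fingers, y is the direction in which the jaws open and shut, and the axes are right-handed (so a half turn about x gives the same grasp; the last joint's range is limited). The gripper opens to 85 mm and grips with 20 to 120 N. Pads are 22 mm wide; open, the fingers measure 114 mm over their backs; the gripper's body (76 mm by 85 mm) begins 54 mm behind the grasp point. The pads swing forward as they close: fully open they stand 13 mm farther back than shut.
Start: joints at [-75.82, 16.656, -8.789, 64.555, 0, 82.019], TCP at [0.198, -0.486, 0.231] pointing down, gripper open.
Joint ranges: [-144.48, 144.48], [-52.06, 99.96], [-74.48, 78.29], [-112.23, 115.85], [-86.99, 84.42], [-180, 180]. Speed limits (degrees/s): [127.2, 127.2, 159.86, 180, 180, 180].

### API

Orientations are given as a 3x3 rotation matrix whose columns are the frame's x, y, z axes.
In Python, from rig import arm gives the robot as it stands.
- The arm moves only by the tool jog_arm, never from a script. Its argument "motion" is a list of rows, each a list of 5 numbers: the opening, from 0 (shut) to 1 (fully open), then the shift along the tool's x, y, z in mm, then the turn about the tool's x in degrees. In form: [[jaw, tx, ty, tz, spin], ...]. A call has 1 to 12 rows; each row is the pose to reach, as a shift and turn from the pose commanded when the call began, along the tool's axes at that moment; what a row does not reach only later rows make up. A row lasts 1/8 s, in which the tool goes at most 62.5 mm and 10.7 degrees, less where a joint would pass 70% of its speed; a pose out of reach is approached as far as the arm can. A call with a gripper value outside its range is refused whole. The fingers move at their own pace and stop on an object; the grip force is fixed at half the most. Time passes only in rows, so rows that repeat a pose let the fingers close. It gives the time, the measured TCP pose, the force and the opening at its end, in the units of the state.
- arm.get_state(): the state, without advancing time (a new reading comes with each control period).
- arm.snapshot(name): name is "scene" or "top"; returns the picture (480x640x3 uint8, red, green, blue); there is no depth.
- arm.camera_params(name): a dict with "K" (3x3 intrinsics, pixels), "position" and "rotation" of the camera in the world. Camera axes: x right, y down, z forward; pixel columns grow to the right and rows downward; lengths in m; the calibration is good to about 2 mm. A picture is of the moment at which its call begins. camera_params takes no time and is no camera call.
- arm.sign_off(): hands the job in, once; it reports no verdict.
The state is a dict: "clock": time; "q": joint angles; "dq": joint speeds; "effort": joint torques, N m; "ee_pos": TCP position; "orientation": TCP orientation; "contact_force": force on the tool from outside, world axes, zero at the start; "wrist_torque": the same for the moment, N m; "opening": opening from 0.0 (shut) to 1.0 (fully open).
Only numpy, scipy, OpenCV 4.12 (cv2) and the standard library are available. Lean on these libraries where they do the work, as an engineer would, in place of code of your own. Each camera call takes 0.05 s, during which the arm holds its last target.

## Working session

There is one attempt and no reset: what is moved stays moved. The work goes in short steps, Python scripts to look and compute and a tool call to move; the robot and the scene stay as the last step left them, time stands still between calls to the robot, and variables do not carry over. Pictures are saved under pics/ and viewed, and the job is handed in when it is done.

Besides the shell and the picture viewer there is one more tool, called after ">>>" by a JSON object that holds its "api" and its "payload", one argument or row to a line. jog_arm: Moves the arm, as the interface text tells. Its arguments: {"type":"object","properties":{"motion":{"type":"array"}},"required":["motion"]}

```bash
ls; mkdir -p pics; python3 - <<'E'
from rig import arm
import cv2,json
s=arm.get_state();print(s)
for n in("scene","top"):
    p=arm.camera_params(n);print(n,p)
    cv2.imwrite(f"pics/{n}0.png",arm.snapshot(n)[:,:,::-1])
E
```

```text
pics
{'clock': 0.0, 'q': array([-7.58189738e+01,  1.66894935e+01, -8.83067705e+00,  6.45543956e+01,
       -1.49567437e-04,  8.20178888e+01]), 'dq': array([-0.0909611 , -0.02463102,  0.08448294,  0.04230633, -0.02325371,
       -0.04707806]), 'effort': array([-2.15182052e-03, -5.37145114e+01,  3.31368685e+01,  1.59637275e-02,
       -3.59043897e-04,  2.71274314e-05]), 'ee_pos': array([ 0.19794248, -0.48578763,  0.23072973]), 'orientation': array([[-3.21362000e-04,  3.77244823e-01, -9.26113514e-01],
       [ 1.26112560e-03, -9.26112672e-01, -3.77244918e-01],
       [-9.99999153e-01, -1.28917765e-03, -1.78135685e-04]]), 'contact_force': array([0.57853468, 0.68703418, 0.92460207]), 'wrist_torque': array([-0.0078062 ,  0.02392967, -0.024531  ]), 'opening': 0.9978572160391618}
scene {'K': array([[610.81725303,   0.        , 322.45311118],
       [  0.        , 610.81725303, 237.9544001 ],
       [  0.        ,   0.        ,   1.        ]]), 'position': array([ 0.77504744, -0.25459546,  1.17290373]), 'rotation': array([[ 0.76499821,  0.61331431, -0.1965281 ],
       [ 0.64402995, -0.72766584,  0.23606746],
       [ 0.00177676, -0.30716117, -0.95165585]])}
top {'K': array([[591.68706768,   0.        , 323.70476458],
       [  0.        , 591.68706768, 238.83703227],
       [  0.        ,   0.        ,   1.        ]]), 'position': array([0.49060671, 0.02376146, 1.29634277]), 'rotation': array([[ 0.01313749, -0.99868865,  0.04948122],
       [-0.99991151, -0.01322486, -0.00143876],
       [ 0.00209125, -0.04945794, -0.99877402]])}
```

View pics/scene0.png

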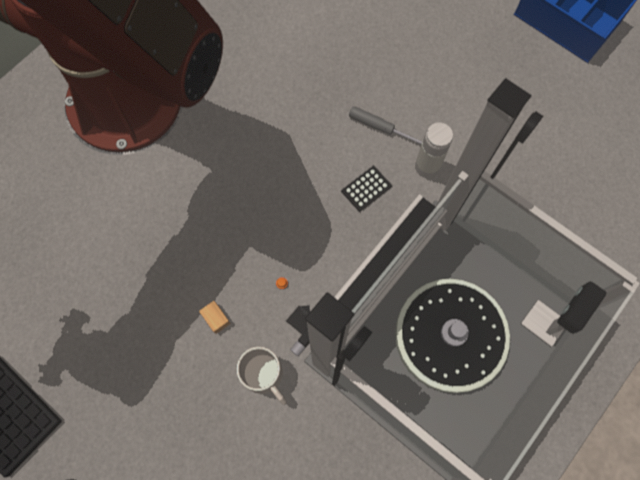

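View pics/top0.png

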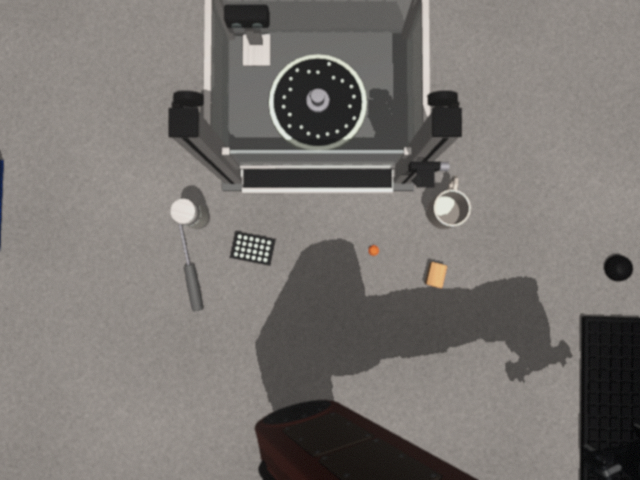

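The top view shows the lip's cover strip (243–392, 168–188) and the pointer near (425,173). I'll zoom both views.

```bash
python3 - <<'E'
import cv2
a=cv2.imread("pics/top0.png");cv2.imwrite("pics/t1.png",cv2.resize(a[130:220,340:480],None,fx=5.6,fy=5.6,interpolation=cv2.INTER_CUBIC))
cv2.imwrite("pics/t2.png",cv2.resize(a[130:220,200:340],None,fx=5.6,fy=5.6,interpolation=cv2.INTER_CUBIC))
a=cv2.imread("pics/scene0.png");cv2.imwrite("pics/s1.png",cv2.resize(a[170:370,260:500],None,fx=3,fy=3,interpolation=cv2.INTER_CUBIC))
E
```

```text
(no output)
```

View pics/t1.png

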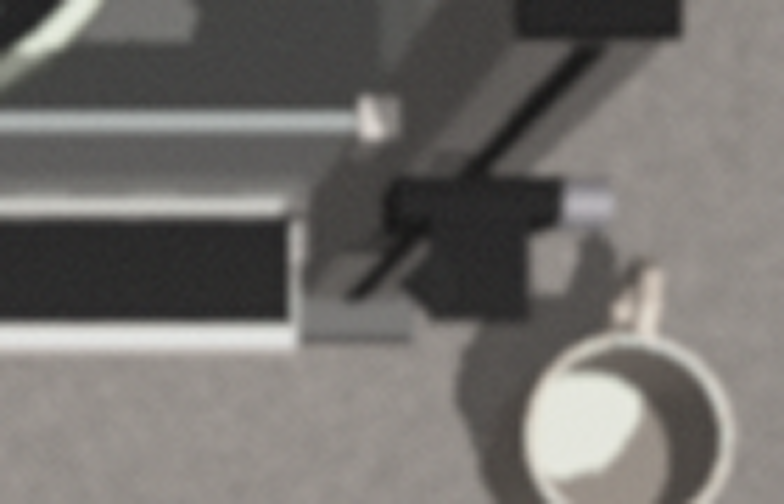

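View pics/t2.png

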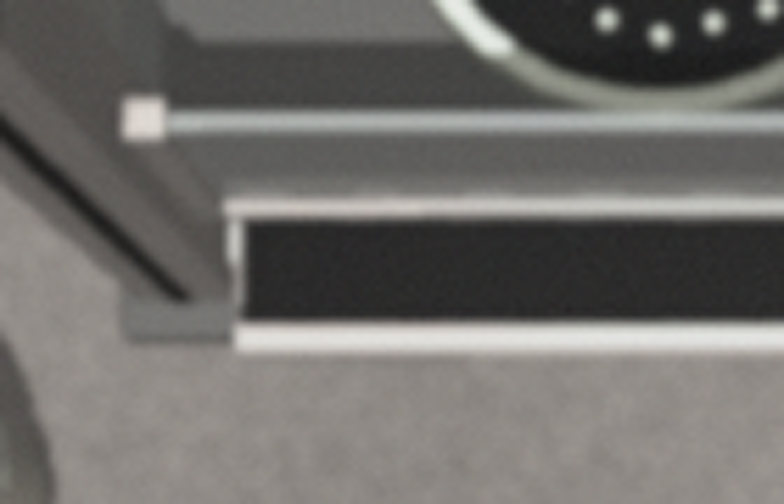

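View pics/s1.png

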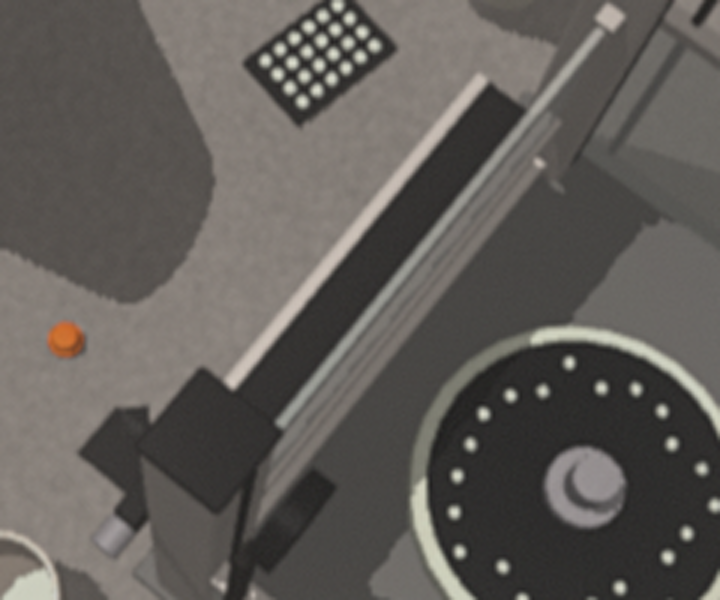

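```bash
cat > h.py <<'E'
import numpy as np
from rig import arm
P={n:arm.camera_params(n) for n in("scene","top")}
def ray(n,uv):
    p=P[n];d=p["rotation"]@np.linalg.solve(p["K"],[uv[0],uv[1],1.]);return p["position"],d/np.linalg.norm(d)
def tri(a,b):
    (p,d),(q,e)=ray("top",a),ray("scene",b)
    t=np.linalg.lstsq(np.c_[d,-e],q-p,rcond=None)[0]
    A=p+t[0]*d;B=q+t[1]*e;return (A+B)/2,np.linalg.norm(A-B)*1e3
def plane(n,uv,z):
    p,d=ray(n,uv);return p+d*(z-p[2])/d[2]
def proj(n,X):
    p=P[n];c=p["rotation"].T@(np.asarray(X)-p["position"]);c=p["K"]@c;return c[:2]/c[2]
E
python3 - <<'E'
from h import *
np.set_printoptions(precision=4,suppress=True)
T1=lambda u,v:((u+.5)/5.6-.5+340,(v+.5)/5.6-.5+130)
T2=lambda u,v:((u+.5)/5.6-.5+200,(v+.5)/5.6-.5+130)
S=lambda u,v:((u+.5)/3-.5+260,(v+.5)/3-.5+170)
for n,a,b in [("cov FL",T2(244,322),S(491,83)),("cov FR",T1(288,321),S(241,391)),("ptr front-right",T1(528,319),S(80,452)),("ptr front-left",T1(433,319),S(118,408)),("ptr bevel",T1(408,282),S(148,408))]:
    print(n,*tri(a,b))
E
```

```text
cov FL [0.6499 0.1839 0.1271] 1.4440384594610063
cov FR [ 0.6535 -0.0895  0.2172] 32.55332429436627
ptr front-right [ 0.6331 -0.1656  0.2866] 0.1836204403755232
ptr front-left [ 0.6328 -0.1368  0.2848] 0.11032275363702387
ptr bevel [ 0.6441 -0.1282  0.2878] 1.1077671614438218
```

```bash
python3 - <<'E'
from h import *
np.set_printoptions(precision=4,suppress=True)
import cv2
g=cv2.cvtColor(cv2.imread("pics/top0.png"),cv2.COLOR_BGR2GRAY).astype(float)
def edge(prof,lo,hi):  # half-level crossing subpixel
    m=(lo+hi)/2
    for i in range(len(prof)-1):
        if (prof[i]-m)*(prof[i+1]-m)<=0 and prof[i]!=prof[i+1]: return i+(m-prof[i])/(prof[i+1]-prof[i])
# front edge cover rows
for c in (250,280,317,350,385):
    p=g[175:200,c];print(c,[int(x) for x in p])
r=g[178,235:255];print([int(x) for x in r]);r=g[178,380:402];print([int(x) for x in r])
for z in(.127,.13,.135,.145):
    a=plane("top",(243.2,178),z);b=plane("top",(391.2,178),z);print(z,a,b,np.linalg.norm(a-b))
    print(plane("top",(250,187),z),plane("top",(385,187),z))
E
```

```text
250 [43, 43, 40, 43, 45, 43, 41, 42, 41, 43, 42, 55, 114, 181, 214, 223, 214, 191, 155, 141, 142, 146, 142, 139, 140]
280 [42, 41, 42, 43, 46, 43, 44, 41, 44, 44, 41, 58, 115, 183, 215, 223, 215, 187, 153, 134, 136, 137, 137, 137, 139]
317 [46, 42, 42, 47, 42, 43, 42, 44, 45, 44, 43, 55, 114, 187, 219, 224, 214, 190, 163, 146, 144, 143, 144, 141, 140]
350 [44, 44, 45, 45, 43, 45, 45, 45, 45, 41, 44, 59, 119, 185, 219, 225, 212, 190, 161, 148, 147, 143, 146, 147, 147]
385 [43, 43, 45, 45, 45, 44, 45, 43, 48, 44, 46, 58, 118, 187, 220, 226, 213, 188, 160, 149, 145, 145, 146, 147, 146]
[95, 94, 91, 86, 81, 86, 114, 130, 104, 58, 42, 40, 42, 42, 41, 43, 40, 42, 43, 43]
[40, 45, 43, 43, 44, 45, 43, 42, 44, 40, 50, 94, 134, 122, 84, 70, 71, 76, 84, 89, 93, 94]
0.127 [0.6675 0.1837 0.127 ] [ 0.6715 -0.1106  0.127 ] 0.29433506039423657
[0.6497 0.1699 0.127 ] [ 0.6533 -0.0984  0.127 ]
0.13 [0.6671 0.1833 0.13  ] [ 0.671  -0.1102  0.13  ] 0.2935799309293569
[0.6493 0.1695 0.13  ] [ 0.6529 -0.0981  0.13  ]
0.135 [0.6663 0.1826 0.135 ] [ 0.6702 -0.1097  0.135 ] 0.29232138182122425
[0.6486 0.1689 0.135 ] [ 0.6522 -0.0976  0.135 ]
0.145 [0.6648 0.1813 0.145 ] [ 0.6687 -0.1085  0.145 ] 0.28980428360495886
[0.6473 0.1676 0.145 ] [ 0.6508 -0.0965  0.145 ]
```

The measurements agree with each other. The lip top is at about z 0.128, its front edge at x≈0.641 and its mid at y≈0.037, with a cover length of about 294 mm against the given 296. The pointer top is at about 0.286. The fingers have to end up roughly horizontal, but rows only shift and spin, so I'll test in free air what the arm does with a target out of reach.

>>> {"api": "jog_arm", "payload": {
  "motion": [
    [0, -60, 0, 0, 0],
    [0, -120, 0, 0, 0],
    [0, -160, 60, 0, 0],
    [0, -160, 120, 0, 0],
    [0, -160, 180, 0, 0],
    [0, -160, 240, 0, 0],
    [0, -160, 300, 0, 0],
    [0, -160, 360, 0, 0]
  ]
}}

```text
clock: 1.1
ee_pos: [0.2751, -0.676, 0.3793]
orientation: [[0.002, 0.377, -0.926], [0.011, -0.926, -0.377], [-1.0, -0.01, -0.006]]
contact_force: [-0.3, 0.2, 0.1]
opening: -0.001
```

>>> {"api": "jog_arm", "payload": {
  "motion": [
    [0, 0, 40, 0, 0],
    [0, 0, 100, 0, 0],
    [0, 0, 150, 0, 0],
    [0, 0, 200, 0, 0]
  ]
}}

```text
clock: 1.6
ee_pos: [0.2755, -0.6761, 0.3767]
orientation: [[0.006, 0.377, -0.926], [0.017, -0.926, -0.377], [-1.0, -0.013, -0.012]]
contact_force: [-1.1, -0.1, -0.1]
opening: 0.0
```

```bash
python3 -c "
from h import *
np.set_printoptions(precision=4,suppress=True)
s=arm.get_state();print(s['q'],s['ee_pos'],s['orientation'],s['clock'])"
```

```text
[-73.8351  53.2096  78.1635 115.7712   0.6176  83.9979] [ 0.2755 -0.6761  0.3767] [[ 0.0064  0.3773 -0.9261]
 [ 0.0167 -0.926  -0.3771]
 [-0.9998 -0.0131 -0.0122]] 1.6
```

Position saturates at the q3 and q4 limits, and the orientation drifts by about 1°. I'll check whether pushing against the limit upward tilts the tool.

>>> {"api": "jog_arm", "payload": {
  "motion": [
    [0, -60, 0, 0, 0],
    [0, -120, 0, 0, 0],
    [0, -180, 0, 0, 0],
    [0, -240, 0, 0, 0]
  ]
}}

```text
clock: 2.1
ee_pos: [0.2696, -0.6656, 0.4519]
orientation: [[0.036, 0.375, -0.926], [-0.084, -0.923, -0.377], [-0.996, 0.091, -0.002]]
contact_force: [0.6, 0.4, -0.1]
opening: -0.002
```

```bash
python3 -c "
from h import *
np.set_printoptions(precision=4,suppress=True)
s=arm.get_state();print(s['q'],s['ee_pos'],s['orientation'],s['clock'])"
```

```text
[-74.0734  47.2554  78.2185 115.786    0.6637  83.8236] [ 0.2696 -0.6656  0.4519] [[ 0.0359  0.3751 -0.9263]
 [-0.0836 -0.9225 -0.3768]
 [-0.9959  0.091  -0.0018]] 2.1
```

Pushing against the limit does tilt the tool: 6° more outward. I'll keep going and see whether it carries over.

>>> {"api": "jog_arm", "payload": {
  "motion": [
    [0, -60, 0, 0, 0],
    [0, -120, 0, 0, 0],
    [0, -180, 0, 0, 0],
    [0, -240, 0, 0, 0],
    [0, -300, 0, 0, 0],
    [0, -360, 0, 0, 0],
    [0, -420, 0, 0, 0],
    [0, -480, 0, 0, 0]
  ]
}}

```text
clock: 3.1
ee_pos: [0.2621, -0.6441, 0.5341]
orientation: [[0.067, 0.369, -0.927], [-0.195, -0.906, -0.375], [-0.979, 0.206, 0.011]]
contact_force: [0.0, 0.2, -0.0]
opening: -0.003
```

```bash
cat > st.py <<'E'
from h import *
np.set_printoptions(precision=4,suppress=True)
s=arm.get_state();q=s['q'];print(q,'pitch',q[1]-q[2]+q[3],s['ee_pos'],'r',np.hypot(*s['ee_pos'][:2]),s['clock'],s['contact_force']);print(s['orientation'])
E
python3 st.py
```

```text
[-74.1906  40.5638  78.2234 115.7948   0.6752  83.7904] pitch 78.13525303906059 [ 0.2621 -0.6441  0.5341] r 0.6954111164763567 3.1 [ 0.0175  0.1539 -0.0195]
[[ 0.0673  0.369  -0.927 ]
 [-0.1946 -0.9064 -0.375 ]
 [-0.9786  0.2056  0.0108]]
```

>>> {"api": "jog_arm", "payload": {
  "motion": [
    [0, -400, 0, 0, 0],
    [0, -400, 0, 0, 0],
    [0, -400, 0, 0, 0]
  ]
}}

```text
clock: 3.48
ee_pos: [0.2548, -0.6184, 0.6014]
orientation: [[0.093, 0.361, -0.928], [-0.287, -0.883, -0.372], [-0.953, 0.301, 0.021]]
contact_force: [0.8, 0.4, 0.0]
opening: 0.001
```

```bash
python3 st.py
```

```text
[-74.1792  34.8878  78.2477 115.7963   0.6505  83.8634] pitch 72.43641363349633 [ 0.2548 -0.6184  0.6014] r 0.6688576393498394 3.475 [0.8368 0.4482 0.0179]
[[ 0.0932  0.3612 -0.9278]
 [-0.2872 -0.8825 -0.3724]
 [-0.9533  0.3012  0.0215]]
```

>>> {"api": "jog_arm", "payload": {
  "motion": [
    [0, -800, 0, 0, 0],
    [0, -800, 0, 0, 0]
  ]
}}

```text
clock: 3.72
ee_pos: [0.2482, -0.593, 0.6533]
orientation: [[0.113, 0.353, -0.929], [-0.359, -0.857, -0.369], [-0.926, 0.376, 0.03]]
contact_force: [-0.9, 0.7, -1.0]
opening: 0.004
```

```bash
python3 st.py
```

```text
[-74.0951  30.3375  78.2635 115.7992   0.5747  83.9913] pitch 67.87317808866575 [ 0.2482 -0.593   0.6533] r 0.6428176097765893 3.725 [-0.9     0.6827 -0.9759]
[[ 0.1129  0.353  -0.9288]
 [-0.3595 -0.8569 -0.3694]
 [-0.9263  0.3756  0.0302]]
```

>>> {"api": "jog_arm", "payload": {
  "motion": [
    [0, -800, 0, 0, 0],
    [0, -800, 0, 0, 0],
    [0, -800, 0, 0, 0]
  ]
}}

```text
clock: 4.1
ee_pos: [0.2411, -0.5559, 0.7126]
orientation: [[0.136, 0.341, -0.93], [-0.443, -0.819, -0.365], [-0.886, 0.462, 0.04]]
contact_force: [0.6, 0.5, -0.6]
opening: 0.002
```

>>> {"api": "jog_arm", "payload": {
  "motion": [
    [0, -800, 0, 0, 0],
    [0, -800, 0, 0, 0],
    [0, -800, 0, 0, 0]
  ]
}}

```text
clock: 4.47
ee_pos: [0.2343, -0.5123, 0.7683]
orientation: [[0.157, 0.327, -0.932], [-0.523, -0.773, -0.36], [-0.838, 0.544, 0.05]]
contact_force: [0.5, -0.6, -0.1]
opening: -0.0
```

```bash
python3 st.py
```

```text
[-72.6695  19.3367  78.2291 115.7914  -0.3173  85.2862] pitch 56.898935936861 [ 0.2343 -0.5123  0.7683] r 0.5633086388440967 4.475 [ 0.5229 -0.5679 -0.1475]
[[ 0.1574  0.3272 -0.9317]
 [-0.523  -0.7727 -0.3597]
 [-0.8377  0.5439  0.0495]]
```

>>> {"api": "jog_arm", "payload": {
  "motion": [
    [0, -800, 0, 0, 0],
    [0, -800, 0, 0, 0],
    [0, -800, 0, 0, 0]
  ]
}}

```text
clock: 4.85
ee_pos: [0.228, -0.4621, 0.8196]
orientation: [[0.179, 0.311, -0.933], [-0.598, -0.719, -0.354], [-0.781, 0.621, 0.057]]
contact_force: [0.1, 0.0, -0.6]
opening: 0.001
```

>>> {"api": "jog_arm", "payload": {
  "motion": [
    [0, -800, 0, 0, 0],
    [0, -800, 0, 0, 0],
    [0, -800, 0, 0, 0]
  ]
}}

```text
clock: 5.22
ee_pos: [0.2214, -0.4059, 0.8659]
orientation: [[0.202, 0.293, -0.935], [-0.666, -0.659, -0.35], [-0.718, 0.693, 0.062]]
contact_force: [-0.1, -0.6, 0.1]
opening: -0.004
```

>>> {"api": "jog_arm", "payload": {
  "motion": [
    [0, -800, 0, 0, 0],
    [0, -800, 0, 0, 0],
    [0, -800, 0, 0, 0]
  ]
}}

```text
clock: 5.6
ee_pos: [0.2115, -0.3461, 0.9066]
orientation: [[0.228, 0.272, -0.935], [-0.727, -0.591, -0.35], [-0.648, 0.759, 0.063]]
contact_force: [-0.4, -0.5, -1.0]
opening: 0.002
```

```bash
python3 st.py
```

```text
[-63.2206   3.2107  78.2267 115.7915  -7.1013  91.3537] pitch 40.77545861902422 [ 0.2115 -0.3461  0.9066] r 0.40561445256389644 5.6 [-0.3715 -0.544  -1.049 ]
[[ 0.2282  0.2722 -0.9348]
 [-0.7266 -0.5915 -0.3496]
 [-0.6481  0.759   0.0628]]
```

>>> {"api": "jog_arm", "payload": {
  "motion": [
    [0, -600, 300, 0, 0],
    [0, -600, 300, 0, 0],
    [0, -600, 300, 0, 0]
  ]
}}

```text
clock: 5.98
ee_pos: [0.1945, -0.3019, 0.9349]
orientation: [[0.25, 0.255, -0.934], [-0.768, -0.536, -0.352], [-0.59, 0.805, 0.061]]
contact_force: [0.1, 0.2, 0.3]
opening: -0.005
```

>>> {"api": "jog_arm", "payload": {
  "motion": [
    [0, -800, 0, 0, 0],
    [0, -800, 0, 0, 0],
    [0, -800, 0, 0, 0]
  ]
}}

```text
clock: 6.35
ee_pos: [0.1554, -0.2384, 0.9713]
orientation: [[0.271, 0.23, -0.935], [-0.825, -0.445, -0.349], [-0.496, 0.865, 0.069]]
contact_force: [-0.4, -0.5, -0.3]
opening: 0.002
```

```bash
python3 st.py
```

```text
[-59.8917  -7.2919  78.2078 115.7999 -10.3221  91.4093] pitch 30.30017225063463 [ 0.1554 -0.2384  0.9713] r 0.2845811612901994 6.35 [-0.3742 -0.4815 -0.3382]
[[ 0.2711  0.2302 -0.9346]
 [-0.8247 -0.4452 -0.3488]
 [-0.4964  0.8654  0.0691]]
```

>>> {"api": "jog_arm", "payload": {
  "motion": [
    [0, -800, 0, 0, 0],
    [0, -800, 0, 0, 0],
    [0, -800, 0, 0, 0]
  ]
}}

```text
clock: 6.72
ee_pos: [0.1609, -0.1745, 1.0039]
orientation: [[0.307, 0.209, -0.928], [-0.874, -0.325, -0.362], [-0.377, 0.922, 0.083]]
contact_force: [0.2, -0.6, -0.3]
opening: -0.004
```

>>> {"api": "jog_arm", "payload": {
  "motion": [
    [0, -800, 0, 0, 0],
    [0, -800, 0, 0, 0],
    [0, -800, 0, 0, 0]
  ]
}}

```text
clock: 7.1
ee_pos: [0.1023, -0.0987, 1.0165]
orientation: [[0.327, 0.182, -0.927], [-0.897, -0.25, -0.365], [-0.298, 0.951, 0.081]]
contact_force: [0.9, -0.3, -0.2]
opening: 0.002
```

>>> {"api": "jog_arm", "payload": {
  "motion": [
    [0, -800, 0, 0, 0],
    [0, -800, 0, 0, 0],
    [0, -800, 0, 0, 0]
  ]
}}

```text
clock: 7.48
ee_pos: [0.0645, -0.0376, 1.0259]
orientation: [[0.342, 0.15, -0.928], [-0.917, -0.164, -0.364], [-0.207, 0.975, 0.082]]
contact_force: [-0.3, 0.8, -0.6]
opening: -0.002
```

```bash
python3 st.py
```

```text
[-63.8295 -25.5652  78.2327 115.7933  -5.6053  86.4072] pitch 11.995489297435626 [ 0.0645 -0.0376  1.0259] r 0.07464947456557114 7.475 [-0.2827  0.8167 -0.5708]
[[ 0.3417  0.1501 -0.9277]
 [-0.9168 -0.164  -0.3642]
 [-0.2068  0.975   0.0816]]
```

The tool is now near horizontal (12° down), but its heading is −70°. I'll finish the pitch, then use the q5 limit to turn the heading.

>>> {"api": "jog_arm", "payload": {
  "motion": [
    [0, -800, 0, 0, 0],
    [0, -800, 0, 0, 0],
    [0, -800, 0, 0, 0]
  ]
}}

```text
clock: 7.85
ee_pos: [0.0308, 0.0247, 1.0285]
orientation: [[0.351, 0.117, -0.929], [-0.93, -0.076, -0.361], [-0.112, 0.99, 0.082]]
contact_force: [1.2, 0.4, 0.2]
opening: 0.001
```

>>> {"api": "jog_arm", "payload": {
  "motion": [
    [0, -800, 0, 0, 0],
    [0, -800, 0, 0, 0],
    [0, -800, 0, 0, 0]
  ]
}}

```text
clock: 8.22
ee_pos: [-0.0014, 0.0875, 1.0243]
orientation: [[0.357, 0.083, -0.931], [-0.934, 0.014, -0.357], [-0.017, 0.996, 0.082]]
contact_force: [0.0, -0.4, -0.3]
opening: -0.001
```

```bash
python3 st.py
```

```text
[-63.0107 -36.6036  78.2302 115.7908  -6.095   85.377 ] pitch 0.9570525930291325 [-0.0014  0.0875  1.0243] r 0.08751199722666687 8.225 [ 0.0093 -0.4106 -0.3119]
[[ 0.3566  0.0829 -0.9306]
 [-0.9341  0.0139 -0.3567]
 [-0.0166  0.9965  0.0824]]
```

>>> {"api": "jog_arm", "payload": {
  "motion": [
    [0, 56, -24, 0, 0],
    [0, 112, -48, 0, 0],
    [0, 168, -72, 0, 0],
    [0, 224, -96, 0, 0],
    [0, 280, -120, 0, 0],
    [0, 336, -144, 0, 0],
    [0, 392, -168, 0, 0],
    [0, 448, -192, 0, 0],
    [0, 504, -216, 0, 0],
    [0, 560, -240, -20, 0]
  ]
}}

```text
clock: 9.48
ee_pos: [0.144, -0.2349, 0.8661]
orientation: [[0.359, 0.082, -0.93], [-0.933, 0.012, -0.359], [-0.019, 0.997, 0.081]]
contact_force: [2.7, 1.0, 2.0]
opening: -0.001
```

```bash
python3 st.py
```

```text
[-19.0673 -52.0648 -18.2415  35.4963 -49.9043  86.6271] pitch 1.6730034433868255 [ 0.144  -0.2349  0.8661] r 0.2755082662750241 9.475 [2.6689 0.989  2.0282]
[[ 0.3586  0.0824 -0.9299]
 [-0.9333  0.0116 -0.3589]
 [-0.0188  0.9965  0.0811]]
```

```bash
cat > fk.py <<'E'
import numpy as np
from scipy.optimize import least_squares
from scipy.spatial.transform import Rotation as R
D=[([-75.819,16.689,-8.83,64.554,0,82],[.19794,-.48579,.23073]),
([-73.8351,53.2096,78.1635,115.7712,.6176,84],[.2755,-.6761,.3767]),
([-74.0734,47.2554,78.2185,115.786,.6637,83.8],[.2696,-.6656,.4519]),
([-74.1906,40.5638,78.2234,115.7948,.6752,83.8],[.2621,-.6441,.5341]),
([-72.6695,19.3367,78.2291,115.7914,-.3173,85.3],[.2343,-.5123,.7683]),
([-63.2206,3.2107,78.2267,115.7915,-7.1013,91.35],[.2115,-.3461,.9066]),
([-59.8917,-7.2919,78.2078,115.8,-10.3221,91.4],[.1554,-.2384,.9713]),
([-63.83,-25.5652,78.2327,115.7933,-5.6053,86.4],[.0645,-.0376,1.0259]),
([-63.0107,-36.6036,78.2302,115.7908,-6.095,85.377],[-.0014,.0875,1.0243]),
([-19.0673,-52.0648,-18.2415,35.4963,-49.9043,86.6271],[.144,-.2349,.8661])]
def fk(q,p):
    r0,zs,a2x,a2z,a3x,a3z,a4,a5=p
    # pitch positive = down rotation about +y
    Ry=lambda a:R.from_euler('y',a,degrees=True); Rz=lambda a:R.from_euler('z',a,degrees=True)
    R1=Rz(q[0]);x=R1.apply([r0,0,zs])
    R2=R1*Ry(q[1]);x=x+R2.apply([a2x,0,a2z])
    R3=R2*Ry(-q[2]);x=x+R3.apply([a3x,0,a3z])
    R4=R3*Ry(q[3]);x=x+R4.apply([a4,0,0]);w=x
    R5=R4*Rz(q[4]);x=x+R5.apply([a5,0,0])
    return x,(R5*R.from_euler('x',q[5],degrees=True)).as_matrix(),w
def fit():
    f=lambda p:np.concatenate([fk(q,p)[0]-x for q,x in D])
    return least_squares(f,[0,.2,0.05,.35,.35,0,.08,.2]+0*np.ones(8))
E
python3 - <<'E'
from fk import *
np.set_printoptions(precision=4,suppress=True)
s=fit();print(s.x,s.fun.reshape(-1,3)*1e3);p=s.x
x,M,w=fk(D[-1][0],p);print(M,w)
np.save('p.npy',p)
E
```

```text
[-0.0071  0.2923  0.022   0.5107  0.3726  0.0482  0.217   0.1935] [[-71.2353 -15.6411  16.955 ]
 [-71.177  -21.3032  -5.6673]
 [-71.3394 -21.0056  -4.8619]
 [-71.472  -20.7727  -3.9981]
 [-69.0507 -20.8592  -1.2997]
 [-51.2951 -24.435   -0.3229]
 [-43.5376 -23.6346   0.1053]
 [-56.1935 -22.1629   1.8534]
 [-55.421  -21.2085   2.1859]
 [ 22.9712  20.5529  -4.9497]]
[[ 0.3586  0.0824 -0.9299]
 [-0.9333  0.0116 -0.3589]
 [-0.0188  0.9965  0.0811]] [ 0.0976 -0.0337  0.8648]
```

```bash
python3 - <<'E'
s=open('fk.py').read()
s=s.replace("a4,a5=p","a4,a5,dy=p").replace("[r0,0,zs]","[r0,dy,zs]").replace("+0*np.ones(8)","+[0.]").replace(".08,.2]",".08,.2]")
open('fk.py','w').write(s)
from fk import *
np.set_printoptions(precision=4,suppress=True)
r=fit();print(r.x,r.fun.reshape(-1,3)*1e3);np.save('p.npy',r.x)
print(fk(D[-1][0],r.x)[2])
E
```

```text
[ 0.      0.2979 -0.0001  0.5099  0.3854  0.06    0.1197  0.324   0.0729] [[-0.0058 -0.0003  0.0082]
 [-0.      0.012  -0.0072]
 [ 0.0375  0.0039 -0.    ]
 [ 0.0088 -0.0287 -0.0316]
 [ 0.0253  0.0487  0.0224]
 [-0.0377 -0.0188  0.0149]
 [-0.0107  0.0033  0.0219]
 [-0.0505 -0.036  -0.0383]
 [ 0.027   0.0067  0.0122]
 [ 0.0101  0.007  -0.0024]]
[0.0278 0.0675 0.8722]
```

```bash
cat >> fk.py <<'E'
LO=np.array([-144.48,-52.06,-74.48,-112.23,-86.99,-180]);HI=np.array([144.48,99.96,78.29,115.85,84.42,180])
p=np.load('p.npy') if __import__('os').path.exists('p.npy') else None
def ik(x,xdir,seeds=([0,30,-30,-60,0,0],[0,60,0,-60,0,0],[0,0,-60,-60,0,0])):
    best=None
    for s in seeds:
        f=lambda q:np.concatenate([10*(fk(np.r_[q,0],p)[0]-x),fk(np.r_[q,0],p)[1][:,0]-xdir])
        r=least_squares(f,np.clip(s[:5],LO[:5]+1e-3,HI[:5]-1e-3),bounds=(LO[:5],HI[:5]),x_scale=30)
        if best is None or r.cost<best.cost:best=r
    return best
E
python3 - <<'E'
from fk import *
np.set_printoptions(precision=2,suppress=True)
for pit in(0,10,20):
  for H in(0,-15,-30,-45,-60):
    for z in(.09,.27):
      h,t=np.radians(H),np.radians(pit)
      r=ik(np.array([.665,.037,z]),np.array([np.cos(h)*np.cos(t),np.sin(h)*np.cos(t),-np.sin(t)]))
      print(pit,H,z,r.x,'cost',r.cost,'elbow-wrist',fk(np.r_[r.x,0],p)[2])
E
```

```text
0 0 0.09 [  -4.93   59.21  -70.04 -112.23    3.9 ] cost 0.04531888788593252 elbow-wrist [0.36 0.04 0.19]
0 0 0.27 [  -4.49   42.11  -74.48 -112.23    3.02] cost 0.0045458240885245 elbow-wrist [0.35 0.05 0.3 ]
0 -15 0.09 [  11.66   62.72  -62.93 -112.23  -31.67] cost 0.02529990617019144 elbow-wrist [0.37 0.15 0.16]
0 -15 0.27 [   8.15   44.12  -70.63 -112.23  -23.73] cost 0.0008920496484896836 elbow-wrist [0.35 0.12 0.28]
0 -30 0.09 [  18.91   66.68  -53.93 -112.23  -51.34] cost 0.005383080898126067 elbow-wrist [0.39 0.21 0.12]
0 -30 0.27 [  17.68   45.39  -61.72 -107.11  -47.68] cost 1.552266831338704e-28 elbow-wrist [0.38 0.2  0.27]
0 -45 0.09 [  23.21   70.19  -42.55 -112.23  -68.26] cost 5.899795427901916e-06 elbow-wrist [0.44 0.27 0.09]
0 -45 0.27 [ 23.2   44.89 -50.15 -95.04 -68.2 ] cost 1.2494380198733416e-30 elbow-wrist [0.44 0.27 0.27]
0 -60 0.09 [ 25.23  69.08 -30.6  -99.68 -85.23] cost 1.9184284547543115e-30 elbow-wrist [0.5  0.32 0.09]
0 -60 0.27 [ 25.23  46.76 -37.35 -84.11 -85.23] cost 4.393779269678936e-28 elbow-wrist [0.5  0.32 0.27]
10 0 0.09 [  -5.54   59.23  -70.43 
[... 1384 characters left out ...]
.03 -20.17] cost 5.710863767594251e-30 elbow-wrist [0.37 0.12 0.38]
20 -30 0.09 [ 15.79  47.27 -57.91 -77.62 -42.34] cost 2.822883667736981e-29 elbow-wrist [0.4  0.19 0.2 ]
20 -30 0.27 [ 15.79  17.65 -54.22 -44.3  -42.34] cost 3.2245084316547457e-28 elbow-wrist [0.4  0.19 0.38]
20 -45 0.09 [ 21.17  43.94 -44.91 -46.85 -59.27] cost 1.875677587127249e-22 elbow-wrist [0.45 0.25 0.2 ]
20 -45 0.27 [ 21.17  21.48 -40.35 -19.83 -59.27] cost 1.4126781662999555e-25 elbow-wrist [0.45 0.25 0.38]
20 -60 0.09 [ 23.34  45.48 -24.21   2.65 -68.96] cost 3.6243545992688685e-28 elbow-wrist [0.51 0.3  0.2 ]
20 -60 0.27 [ 23.34  29.55 -18.52  24.26 -68.96] cost 5.266686961484056e-25 elbow-wrist [0.51 0.3  0.38]
```

The FK fit is accurate to 0.05 mm, so I can plan. A heading of about −30° with 10° of downward pitch is reachable under the lip. I'll move forward, then push left against the q5 limit.

>>> {"api": "jog_arm", "payload": {
  "motion": [
    [0, 14, -15, -52, 0],
    [0, 28, -30, -104, 0],
    [0, 42, -45, -156, 0],
    [0, 55, -60, -208, 0],
    [0, 68, -75, -260, 0],
    [0, 80, -90, -310, 0]
  ]
}}

```text
clock: 10.22
ee_pos: [0.4507, -0.2116, 0.7455]
orientation: [[0.332, 0.089, -0.939], [-0.943, 0.008, -0.333], [-0.022, 0.996, 0.087]]
contact_force: [0.4, -0.1, 1.8]
opening: -0.004
```

```bash
python3 st.py; python3 - <<'E'
from h import *
for n,uv,z in[("can",(183,211),.15),("drv a",(196,305),.01),("drv b",(188,265),.015),("drv tip",(183,225),.01),("tile",(253,248),.008),("block",(437,274),.03),("cap",(374,250),.016)]: print(n,plane("top",uv,z).round(3))
E
```

```text
[  3.4852 -18.3775 -30.108   -7.1839 -74.0182  89.3994] pitch 4.546594145689101 [ 0.4507 -0.2116  0.7455] r 0.49785882526708103 10.225 [ 0.404  -0.0872  1.7985]
[[ 0.3324  0.089  -0.9389]
 [-0.9429  0.0083 -0.333 ]
 [-0.0218  0.996   0.0867]]
can [0.598 0.296 0.15 ]
drv a [0.407 0.296 0.01 ]
drv b [0.494 0.315 0.015]
drv tip [0.58  0.329 0.01 ]
tile [0.532 0.176 0.008]
block [ 0.481 -0.221  0.03 ]
cap [ 0.531 -0.087  0.016]
```

>>> {"api": "jog_arm", "payload": {
  "motion": [
    [0, -470, 0, -170, 0],
    [0, -470, 0, -170, 0],
    [0, -470, 0, -170, 0],
    [0, -470, 0, -170, 0],
    [0, -470, 0, -170, 0]
  ]
}}

```text
clock: 10.85
ee_pos: [0.4898, -0.102, 0.7391]
orientation: [[0.342, 0.126, -0.931], [-0.937, -0.023, -0.348], [-0.065, 0.992, 0.11]]
contact_force: [0.1, 0.4, 0.2]
opening: 0.0
```

```bash
python3 st.py
```

```text
[ 18.2534  -1.6126  -1.5344  64.3031 -85.8358 147.8441] pitch 64.22494642249237 [ 0.4898 -0.102   0.7391] r 0.5002919779280179 10.85 [0.1338 0.4015 0.1654]
[[ 0.3424  0.1257 -0.9311]
 [-0.9373 -0.0233 -0.3478]
 [-0.0654  0.9918  0.1099]]
```

>>> {"api": "jog_arm", "payload": {
  "motion": [
    [0, -560, -10, -200, 0],
    [0, -560, -10, -200, 0],
    [0, -560, -10, -200, 0]
  ]
}}

```text
clock: 11.22
ee_pos: [0.5342, -0.0447, 0.7958]
orientation: [[0.377, 0.171, -0.91], [-0.92, -0.044, -0.39], [-0.107, 0.984, 0.141]]
contact_force: [0.9, 1.2, 1.1]
opening: 0.001
```

```bash
python3 st.py
```

```text
[ 22.924   15.2728  30.6114 111.0831 -83.8209 177.6319] pitch 95.74442501503611 [ 0.5342 -0.0447  0.7958] r 0.5360792103650799 11.225 [0.8926 1.1957 1.1179]
[[ 0.3773  0.1713 -0.9101]
 [-0.9199 -0.0443 -0.3897]
 [-0.1071  0.9842  0.1409]]
```

>>> {"api": "jog_arm", "payload": {
  "motion": [
    [0, -550, -25, -230, -10],
    [0, -550, -25, -230, -20],
    [0, -550, -25, -230, -30]
  ]
}}

```text
clock: 11.6
ee_pos: [0.5427, 0.0314, 0.6661]
orientation: [[0.457, 0.503, -0.734], [-0.885, 0.171, -0.434], [-0.093, 0.847, 0.523]]
contact_force: [2.0, 0.2, -0.9]
opening: -0.001
```

```bash
python3 st.py
```

```text
[ 30.5968  20.0167  14.2905 115.7377 -83.7614 179.9428] pitch 121.46392538196164 [0.5427 0.0314 0.6661] r 0.5436319160845936 11.6 [ 1.9644  0.2149 -0.8798]
[[ 0.4572  0.5027 -0.7337]
 [-0.8845  0.171  -0.434 ]
 [-0.0927  0.8474  0.5228]]
```

>>> {"api": "jog_arm", "payload": {
  "motion": [
    [0, -540, 190, -210, 0],
    [0, -540, 190, -210, 0],
    [0, -540, 190, -210, 0]
  ]
}}

```text
clock: 11.98
ee_pos: [0.5826, 0.1114, 0.642]
orientation: [[0.521, 0.482, -0.704], [-0.845, 0.178, -0.504], [-0.117, 0.858, 0.5]]
contact_force: [-0.2, -0.2, 0.4]
opening: 0.003
```

>>> {"api": "jog_arm", "payload": {
  "motion": [
    [0, -540, 190, -210, 0],
    [0, -540, 190, -210, 0],
    [0, -540, 190, -210, 0]
  ]
}}

```text
clock: 12.35
ee_pos: [0.6041, 0.1927, 0.617]
orientation: [[0.586, 0.461, -0.667], [-0.799, 0.187, -0.572], [-0.139, 0.868, 0.477]]
contact_force: [0.0, -0.8, -0.1]
opening: 0.001
```

```bash
python3 st.py
```

```text
[ 40.6187  32.9927  30.2925 115.7529 -80.8974 179.9457] pitch 118.45306407825143 [0.6041 0.1927 0.617 ] r 0.6340916081620864 12.35 [ 0.0488 -0.8487 -0.0821]
[[ 0.5856  0.4607 -0.6669]
 [-0.7986  0.1867 -0.5722]
 [-0.1391  0.8677  0.4773]]
```

>>> {"api": "jog_arm", "payload": {
  "motion": [
    [0, -510, 330, -220, 0],
    [0, -510, 330, -220, 0],
    [0, -510, 330, -220, 0]
  ]
}}

```text
clock: 12.72
ee_pos: [0.6142, 0.2626, 0.6049]
orientation: [[0.646, 0.423, -0.636], [-0.75, 0.194, -0.632], [-0.144, 0.885, 0.443]]
contact_force: [0.5, -0.0, -0.9]
opening: 0.003
```

```bash
python3 st.py
```

```text
[ 44.844   37.5532  37.083  115.7777 -80.7485 179.9439] pitch 116.24792943728445 [0.6142 0.2626 0.6049] r 0.6679708913164908 12.725 [ 0.4626 -0.0228 -0.9375]
[[ 0.6456  0.4235 -0.6355]
 [-0.7499  0.1944 -0.6323]
 [-0.1442  0.8848  0.4431]]
```

>>> {"api": "jog_arm", "payload": {
  "motion": [
    [0, -490, 340, -270, 0],
    [0, -490, 340, -270, 0],
    [0, -490, 340, -270, 0]
  ]
}}

```text
clock: 13.1
ee_pos: [0.6171, 0.332, 0.5918]
orientation: [[0.702, 0.384, -0.6], [-0.697, 0.2, -0.688], [-0.144, 0.901, 0.408]]
contact_force: [0.1, -0.6, -0.7]
opening: 0.0
```

>>> {"api": "jog_arm", "payload": {
  "motion": [
    [0, -490, 340, -320, 0],
    [0, -490, 340, -320, 0],
    [0, -490, 340, -320, 0]
  ]
}}

```text
clock: 13.48
ee_pos: [0.6109, 0.4, 0.5775]
orientation: [[0.755, 0.345, -0.558], [-0.64, 0.204, -0.741], [-0.142, 0.916, 0.375]]
contact_force: [1.0, 0.2, -0.5]
opening: 0.001
```

```bash
python3 st.py
```

```text
[ 53.0107  46.5079  50.3348 115.795  -81.2094 179.9433] pitch 111.96819247368879 [0.6109 0.4    0.5775] r 0.7302624473389799 13.475 [ 0.9898  0.1537 -0.4896]
[[ 0.755   0.3451 -0.5576]
 [-0.6403  0.2041 -0.7406]
 [-0.1417  0.9161  0.375 ]]
```

>>> {"api": "jog_arm", "payload": {
  "motion": [
    [0, -420, 310, -370, 0],
    [0, -420, 310, -370, 0],
    [0, -420, 310, -370, 0]
  ]
}}

```text
clock: 13.85
ee_pos: [0.6009, 0.4667, 0.5582]
orientation: [[0.802, 0.305, -0.514], [-0.582, 0.206, -0.787], [-0.135, 0.93, 0.343]]
contact_force: [-0.5, 0.0, -0.6]
opening: -0.001
```

>>> {"api": "jog_arm", "payload": {
  "motion": [
    [0, -390, 310, -400, 0],
    [0, -390, 310, -400, 0],
    [0, -390, 310, -400, 0]
  ]
}}

```text
clock: 14.22
ee_pos: [0.5825, 0.5262, 0.5421]
orientation: [[0.843, 0.266, -0.467], [-0.523, 0.205, -0.827], [-0.125, 0.942, 0.312]]
contact_force: [0.1, -0.1, -0.3]
opening: -0.003
```

```bash
python3 st.py
```

```text
[ 60.5325  55.696   63.3649 115.7973 -82.4716 179.9424] pitch 108.12838908868929 [0.5825 0.5262 0.5421] r 0.7849579114670999 14.225 [ 0.0837 -0.1083 -0.3065]
[[ 0.8431  0.2663 -0.4672]
 [-0.5232  0.2049 -0.8272]
 [-0.1245  0.9419  0.3121]]
```

```bash
python3 - <<'E'
from fk import *
from rig import arm
np.set_printoptions(precision=3,suppress=True)
s=arm.get_state();M=s['orientation'];X=M[:,0];x0=s['ee_pos']
for t in([.5,.2,.5],[.5,.2,.4],[.57,.1,.3],[.57,.1,.09],[.655,.045,.09],[.655,.045,.1],[.655,.045,.27],[.65,0,.09],[.65,.08,.09]):
    r=ik(np.array(t),X);q=np.r_[r.x,0];B=fk(q,p)[1]
    # roll that gives tool y = current y
    rel=B.T@M;roll=np.degrees(np.arctan2(rel[2,1],rel[1,1]))
    print(t,r.x,'q6',roll,'cost %.1e'%r.cost,'wrist',fk(q,p)[2],'cmd mm',M.T@(np.array(t)-x0)*1e3)
h=np.cross([0,0,1],X);h/=np.linalg.norm(h)
print('spin to make y=+-h',np.degrees(np.arctan2(h@M[:,2],h@M[:,1])))
E
```

```text
[0.5, 0.2, 0.5] [ 48.776  -0.629 -39.386  -1.226 -78.206] q6 108.61005280387066 cost 3.8e-26 wrist [0.227 0.37  0.54 ] cmd mm [ 106.334 -128.47   295.217]
[0.5, 0.2, 0.4] [ 48.776   8.02  -48.757 -19.244 -78.206] q6 108.61005280381094 cost 9.6e-26 wrist [0.227 0.37  0.44 ] cmd mm [ 118.785 -222.655  264.008]
[0.57, 0.1, 0.3] [ 31.763  25.461 -64.562 -74.27  -62.701] q6 85.73880533946459 cost 1.4e-30 wrist [0.297 0.27  0.34 ] cmd mm [ 242.57  -318.696  282.812]
[0.57, 0.1, 0.09] [  31.763   66.009  -61.457 -111.714  -62.701] q6 85.7388053397631 cost 4.6e-24 wrist [0.297 0.27  0.13 ] cmd mm [ 268.718 -516.485  217.273]
[0.655, 0.045, 0.09] [  19.746   64.746  -56.189 -109.521  -51.01 ] q6 80.5848657555369 cost 1.4e-29 wrist [0.382 0.215 0.13 ] cmd mm [ 369.154 -505.123  223.054]
[0.655, 0.045, 0.1] [  19.746   63.196  -56.783 -108.564  -51.01 ] q6 80.58486575553653 cost 7.9e-31 wrist [0.382 0.215 0.14 ] cmd mm [ 367.909 -495.705  226.174]
[0.655, 0.045, 0.27] [ 19.746  33.577 -60.489 -82.652 -51.01 ] q6 80.58486575623245 cost 5.5e-23 wrist [0.382 0.215 0.31 ] cmd mm [ 346.742 -335.589  279.231]
[0.65, 0, 0.09] [  14.363   64.885  -59.453 -112.23   -46.244] q6 80.38353618858575 cost 3.0e-04 wrist [0.38  0.173 0.137] cmd mm [ 388.482 -515.677  262.614]
[0.65, 0.08, 0.09] [  24.228   63.514  -54.36  -105.21   -55.393] q6 82.1451058596152 cost 2.8e-30 wrist [0.377 0.25  0.13 ] cmd mm [ 346.628 -499.282  196.437]
spin to make y=+-h -71.66677931012576
```

>>> {"api": "jog_arm", "payload": {
  "motion": [
    [0, 12, -14, 33, -8],
    [0, 24, -28, 66, -16],
    [0, 36, -43, 99, -24],
    [0, 48, -57, 131, -32],
    [0, 60, -71, 164, -40],
    [0, 71, -86, 197, -48],
    [0, 83, -100, 230, -56],
    [0, 95, -114, 263, -64],
    [0, 106, -128, 295, -72],
    [0, 106, -128, 295, -72]
  ]
}}

```text
clock: 15.48
ee_pos: [0.4992, 0.1974, 0.5009]
orientation: [[0.842, 0.527, 0.111], [-0.525, 0.85, -0.056], [-0.124, -0.011, 0.992]]
contact_force: [0.8, 0.6, 1.3]
opening: -0.002
```

```bash
python3 st.py
```

```text
[ 48.6424  -0.9258 -39.6211  -1.408  -78.191   36.07  ] pitch 37.287437237110154 [0.4992 0.1974 0.5009] r 0.536767439785401 15.475 [0.7537 0.5976 1.2931]
[[ 0.8423  0.5275  0.111 ]
 [-0.5246  0.8495 -0.0562]
 [-0.124  -0.0109  0.9922]]
```

>>> {"api": "jog_arm", "payload": {
  "motion": [
    [0, 24, -7, -40, 0],
    [0, 47, -14, -79, 0],
    [0, 71, -21, -118, 0],
    [0, 95, -28, -157, 0],
    [0, 119, -35, -196, 0],
    [0, 142, -42, -235, 0],
    [0, 147, -41, -275, 0],
    [0, 152, -41, -315, 0],
    [0, 157, -40, -355, 0],
    [0, 162, -40, -394, 0],
    [0, 162, -40, -394, 0]
  ]
}}

```text
clock: 16.85
ee_pos: [0.5724, 0.1043, 0.0871]
orientation: [[0.842, 0.527, 0.113], [-0.524, 0.849, -0.058], [-0.126, -0.01, 0.992]]
contact_force: [0.1, -0.1, 0.0]
opening: -0.0
```

```bash
python3 st.py; python3 - <<'E'
from rig import arm
import cv2
for n in("scene","top"): cv2.imwrite(f"pics/{n}1.png",arm.snapshot(n)[:,:,::-1])
E
```

```text
[  32.1269   65.7314  -60.6132 -110.1222  -63.1104   13.9685] pitch 16.222410068654966 [0.5724 0.1043 0.0871] r 0.5818211550019895 16.85 [ 0.1166 -0.1305  0.0461]
[[ 0.8421  0.5275  0.1126]
 [-0.5244  0.8495 -0.0582]
 [-0.1264 -0.01    0.9919]]
```

View pics/scene1.png

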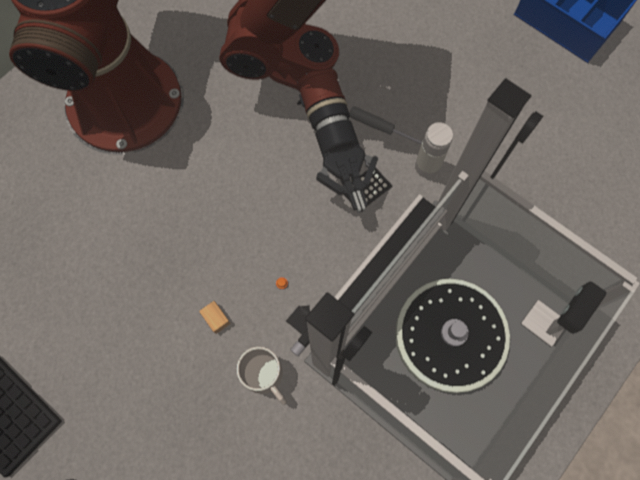

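View pics/top1.png

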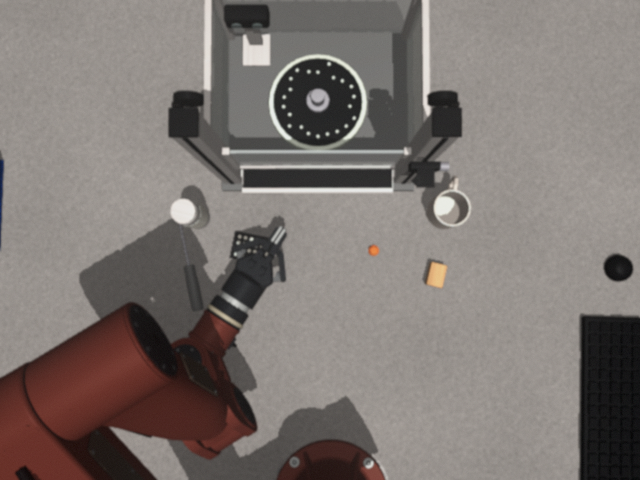

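```bash
python3 - <<'E'
import cv2
from h import *
a=cv2.imread("pics/top1.png")
s=arm.get_state();M=s['orientation'];x=s['ee_pos']
c=a[160:300,220:340].copy();c=cv2.resize(c,None,fx=5,fy=4.2 and 5,interpolation=cv2.INTER_CUBIC)
cv2.imwrite("pics/z1.png",c[:600])
print(proj("top",x),(proj("top",x)-[220,160])*5)
E
```

```text
[283.29659793 227.20232337] [316.48298964 336.01161685]
```

View pics/z1.png

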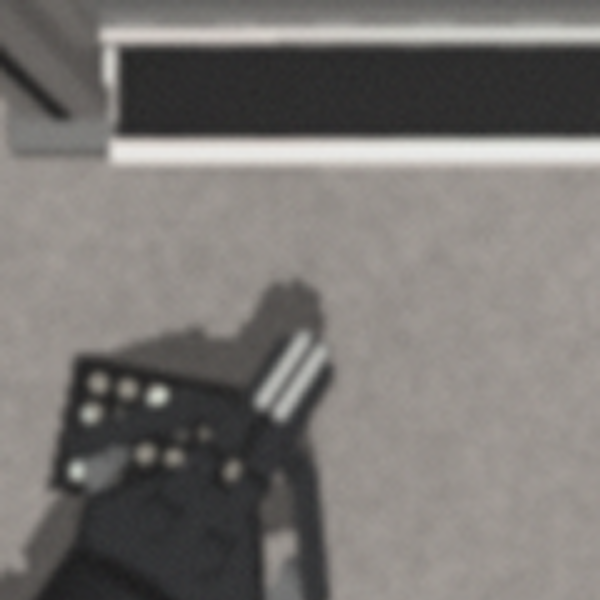

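>>> {"api": "jog_arm", "payload": {
  "motion": [
    [0, 30, -2, 4, 0],
    [0, 60, -4, 8, 0],
    [0, 85, -6, 12, 0],
    [0, 100, -7, 14, 0],
    [0, 100, -7, 14, 0]
  ]
}}

```text
clock: 17.58
ee_pos: [0.6557, 0.0453, 0.0939]
orientation: [[0.842, 0.528, 0.105], [-0.525, 0.849, -0.062], [-0.122, -0.003, 0.993]]
contact_force: [-0.6, -0.1, 0.0]
opening: 0.004
```

```bash
python3 st.py; python3 - <<'E'
from h import *
import cv2
a=arm.snapshot("top")[:,:,::-1]
cv2.imwrite("pics/z2.png",cv2.resize(a[150:270,230:350],None,fx=5,fy=5,interpolation=cv2.INTER_CUBIC))
a=arm.snapshot("scene")[:,:,::-1]
cv2.imwrite("pics/z3.png",cv2.resize(a[130:290,280:480],None,fx=3.7,fy=3.7,interpolation=cv2.INTER_CUBIC))
E
```

```text
[  19.7999   64.2269  -56.1928 -109.1818  -51.1719    8.6332] pitch 11.23798305122719 [0.6557 0.0453 0.0939] r 0.6572310861162434 17.575 [-0.5965 -0.0594  0.0337]
[[ 0.8425  0.5283  0.1052]
 [-0.5247  0.849  -0.0621]
 [-0.1222 -0.0029  0.9925]]
```

View pics/z2.png

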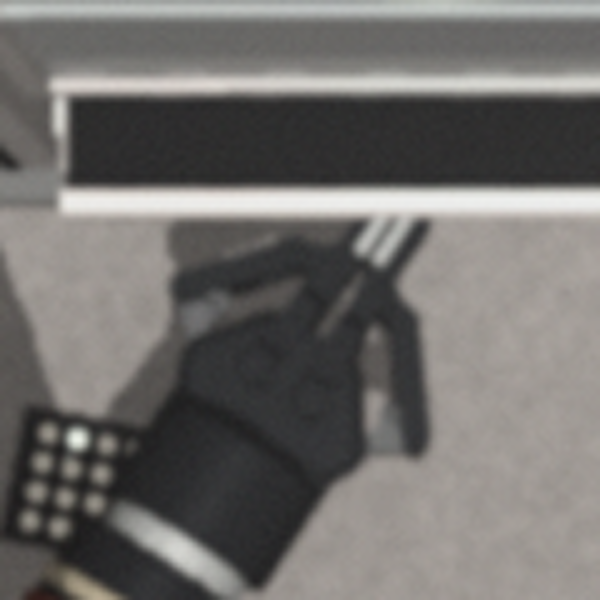

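View pics/z3.png

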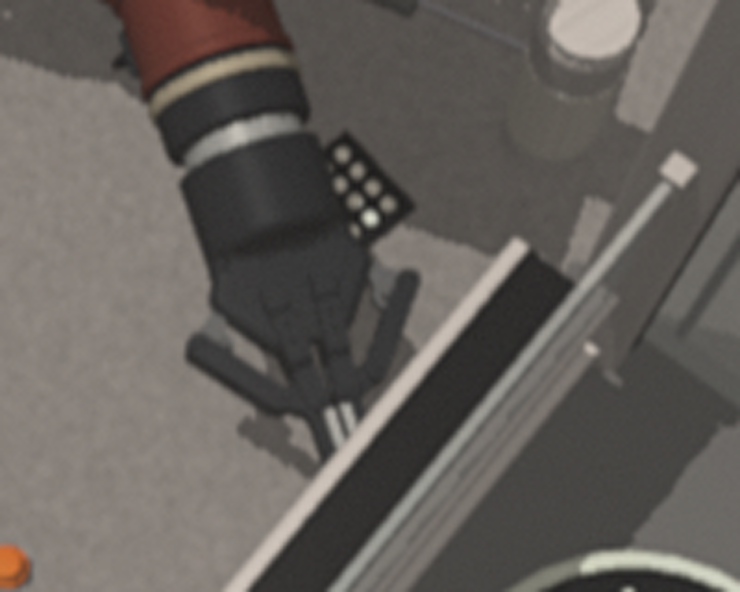

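Fingertips are beneath the lip, and the left knuckle is about 9 mm clear of its front edge. I'll start the lift straight up.

>>> {"api": "jog_arm", "payload": {
  "motion": [
    [0, -0.5, 0, 5, 0],
    [0, -1, 0, 10, 0],
    [0, -2, 0, 15, 0],
    [0, -2.5, 0, 20, 0]
  ]
}}

```text
clock: 18.18
ee_pos: [0.6549, 0.0462, 0.1119]
orientation: [[0.843, 0.527, 0.109], [-0.523, 0.85, -0.061], [-0.125, -0.006, 0.992]]
contact_force: [-1.2, 1.1, -2.5]
opening: -0.004
```

```bash
python3 st.py
```

```text
[  19.8962   61.2327  -57.3571 -107.1202  -51.1499    8.6278] pitch 11.469659428330871 [0.6549 0.0462 0.1119] r 0.6565256365402364 18.175 [-1.1856  1.1113 -2.5136]
[[ 0.8431  0.5265  0.1092]
 [-0.5231  0.8501 -0.0605]
 [-0.1247 -0.0061  0.9922]]
```

>>> {"api": "jog_arm", "payload": {
  "motion": [
    [0, -1.5, 0, 11, 0],
    [0, -3, 0, 22, 0],
    [0, -4, 0, 33, 0],
    [0, -5.5, 0, 44, 0],
    [0, -7, 0, 55, 0],
    [0, -8, 0, 66, 0],
    [0, -9.5, 0, 77, 0],
    [0, -11, -1, 88, 0],
    [0, -12.5, -1, 99, 0],
    [0, -14, -1, 110, 0],
    [0, -15, -1, 120, 0],
    [0, -15, -1, 120, 0]
  ]
}}

```text
clock: 19.68
ee_pos: [0.6551, 0.0455, 0.2346]
orientation: [[0.843, 0.528, 0.105], [-0.524, 0.849, -0.062], [-0.122, -0.003, 0.992]]
contact_force: [-0.3, -0.4, 1.0]
opening: -0.001
```

```bash
python3 st.py; python3 - <<'E'
from h import *
import cv2
for n in("scene","top"): cv2.imwrite(f"pics/{n}2.png",arm.snapshot(n)[:,:,::-1])
a=cv2.imread("pics/top2.png");cv2.imwrite("pics/t4.png",cv2.resize(a[130:220,340:480],None,fx=5.6,fy=5.6,interpolation=cv2.INTER_CUBIC))
cv2.imwrite("pics/t5.png",cv2.resize(a[130:250,220:380],None,fx=5,fy=5,interpolation=cv2.INTER_CUBIC))
a=cv2.imread("pics/scene2.png");cv2.imwrite("pics/s4.png",cv2.resize(a[150:350,240:480],None,fx=3,fy=3,interpolation=cv2.INTER_CUBIC))
E
```

```text
[ 19.8358  40.1904 -60.7008 -89.6529 -51.164    8.621 ] pitch 11.238286439870095 [0.6551 0.0455 0.2346] r 0.6566806597505436 19.675 [-0.3302 -0.3598  1.0024]
[[ 0.8429  0.5277  0.1054]
 [-0.524   0.8495 -0.0619]
 [-0.1222 -0.0031  0.9925]]
```

View pics/t4.png

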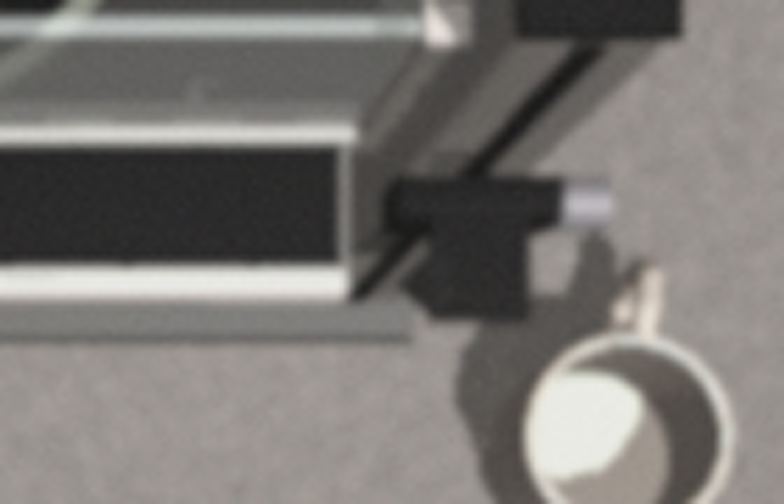

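View pics/t5.png

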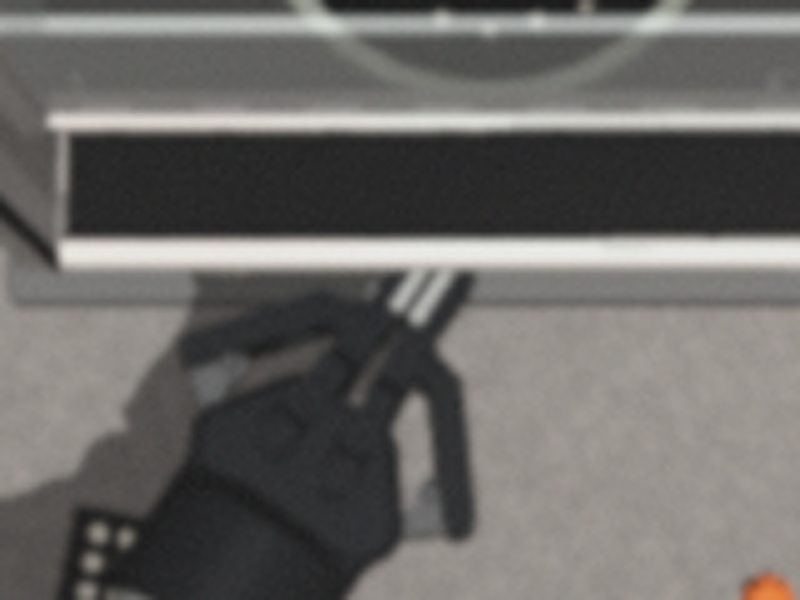

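View pics/s4.png

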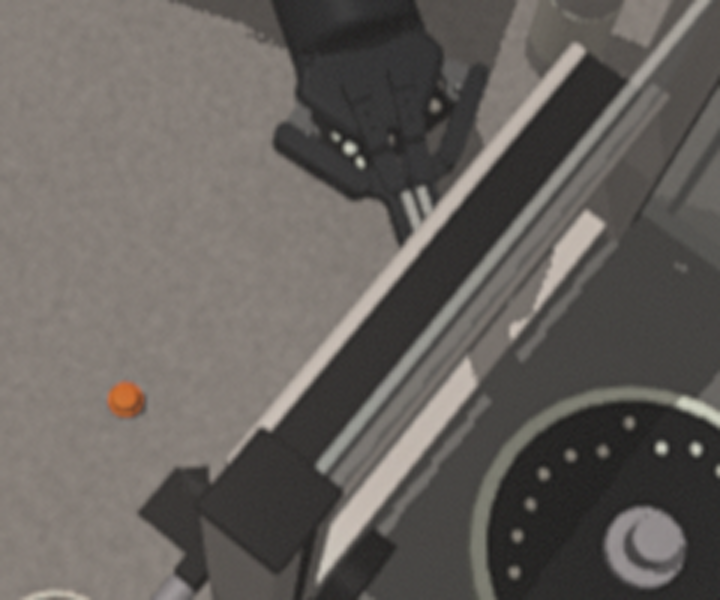

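```bash
cat > meas.py <<'E'
from h import *
import cv2,sys
from scipy.ndimage import map_coordinates
def line(img,a,b,n=40,hw=3.0,bad=0.6,grow=None):
    a,b=np.array(a,float),np.array(b,float);d=(b-a)/np.linalg.norm(b-a);m=np.array([-d[1],d[0]])
    pts=[];ts=np.linspace(-hw,hw,61)
    for s in np.linspace(0,1,n):
        c=a+s*(b-a);P=c+ts[:,None]*m
        v=np.mean([map_coordinates(img,[P[:,1]+k*d[1],P[:,0]+k*d[0]],order=1) for k in(-.5,0,.5)],0)
        l,h=v[:8].mean(),v[-8:].mean()
        if abs(h-l)<12: continue
        k=np.where(np.diff(np.sign(v-(l+h)/2)))[0]
        if len(k)==0: continue
        k=k[np.argmin(abs(ts[k]))];f=((l+h)/2-v[k])/(v[k+1]-v[k]);pts.append(c+(ts[k]+f*.1)*m)
    pts=np.array(pts);e=np.zeros(len(pts))
    for _ in range(4):
        vx,vy,x0,y0=cv2.fitLine(pts.astype(np.float32),cv2.DIST_HUBER,0,.01,.01).ravel()
        e=(pts-[x0,y0])@[-vy,vx];k=abs(e)<max(.25,2*np.median(abs(e)))
        if k.all():break
        pts=pts[k]
    return (np.array([x0,y0]),np.array([vx,vy])),len(pts),e[k].std()
def pl(n,L):
    p,d1=ray(n,L[0]-10*L[1]);_,d2=ray(n,L[0]+10*L[1]);N=np.cross(d1,d2);N/=np.linalg.norm(N);return N,N@p
def solve(Lt,Ls,y,h):
    Nt,ct=pl("top",Lt);Ns,cs=pl("scene",Ls)
    A=np.array([[Nt[0],Nt[2]],[Ns[0],Ns[2]]]);b=np.array([ct-Nt[1]*y+Nt[2]*h,cs-Ns[1]*y])
    return np.linalg.solve(A,b)
def rd(f): return cv2.cvtColor(cv2.imread(f),cv2.COLOR_BGR2GRAY).astype(float)
E
python3 - <<'E'
from meas import *
np.set_printoptions(precision=4,suppress=True)
def go(T,S,segs,y,h):
    t=line(rd(T),*segs[0]);s=line(rd(S),*segs[1]);print(t,s);print('   x,z',[solve(t[0],s[0],yy,h) for yy in y])
print("ptr");
for k in("0","2"): go(f"pics/top{k}.png",f"pics/scene{k}.png",[((420,186.6),(432,186.6)),((288.2,319),(298,307.4))],(-.14,-.15,-.16),.006)
print("lip0");go("pics/top0.png","pics/scene0.png",[((250,187),(385,187)),((416,205),(350,286))],(.1,.037),.004)
print("lip2");go("pics/top2.png","pics/scene2.png",[((245,176.8),(385,176.8)),((425,180),(345,277))],(.1,.037),.004)
E
```

```text
ptr
((array([426.3077, 187.0516], dtype=float32), array([0.9992, 0.041 ], dtype=float32)), 32, np.float64(0.09437379323642736)) ((array([291.948 , 312.5836], dtype=float32), array([ 0.6474, -0.7621], dtype=float32)), 40, np.float64(0.0403828159316902))
   x,z [array([0.6325, 0.2913]), array([0.6324, 0.29  ]), array([0.6323, 0.2888])]
((array([426.6461, 187.0132], dtype=float32), array([0.999 , 0.0438], dtype=float32)), 33, np.float64(0.08589356851604586)) ((array([291.9503, 312.5855], dtype=float32), array([ 0.6463, -0.7631], dtype=float32)), 40, np.float64(0.032215072822296256))
   x,z [array([0.6326, 0.2917]), array([0.6325, 0.2903]), array([0.6324, 0.289 ])]
lip0
((array([304.3462, 187.2486], dtype=float32), array([ 1.    , -0.0003], dtype=float32)), 40, np.float64(0.025864973355766336)) ((array([383.5451, 243.8707], dtype=float32), array([ 0.636 , -0.7717], dtype=float32)), 40, np.float64(0.051789173264545414))
   x,z [array([0.6501, 0.1314]), array([0.651 , 0.1313])]
lip2
((array([318.9487, 177.1373], dtype=float32), array([ 1.    , -0.0025], dtype=float32)), 40, np.float64(0.06353538001809443)) ((array([384.2804, 227.9065], dtype=float32), array([ 0.6389, -0.7693], dtype=float32)), 40, np.float64(0.04248454423503033))
   x,z [array([0.6499, 0.2621]), array([0.6509, 0.2623])]
```

Vision puts the pointer top at about 0.290 and the lip top at 0.262, so about 27–28 mm remain. I'll lift most of that and measure again.

>>> {"api": "jog_arm", "payload": {
  "motion": [
    [0, -1, 0, 7, 0],
    [0, -2, 0, 14, 0],
    [0, -2.5, 0, 20, 0],
    [0, -3, 0, 23, 0],
    [0, -3, 0, 25, 0],
    [0, -3, 0, 25, 0]
  ]
}}

```text
clock: 20.52
ee_pos: [0.6551, 0.0457, 0.2584]
orientation: [[0.843, 0.527, 0.108], [-0.524, 0.85, -0.061], [-0.124, -0.005, 0.992]]
contact_force: [-0.3, -0.6, -1.6]
opening: 0.002
```

```bash
python3 st.py; python3 - <<'E'
from meas import *
np.set_printoptions(precision=4,suppress=True)
for n in("scene","top"): cv2.imwrite(f"pics/{n}3.png",arm.snapshot(n)[:,:,::-1])
a=cv2.imread("pics/top3.png");cv2.imwrite("pics/t6.png",cv2.resize(a[140:220,340:480],None,fx=5.6,fy=5.6,interpolation=cv2.INTER_CUBIC))
g=rd("pics/top3.png")
for c in range(418,435,2): print(c,g[180:195,c].astype(int))
a=cv2.imread("pics/scene3.png");cv2.imwrite("pics/s6.png",cv2.resize(a[150:350,240:480],None,fx=3,fy=3,interpolation=cv2.INTER_CUBIC))
E
```

```text
[ 19.8397  35.7372 -60.5552 -84.9286 -51.1344   8.6193] pitch 11.363759633494354 [0.6551 0.0457 0.2584] r 0.6567060793764291 20.525 [-0.2757 -0.5557 -1.6327]
[[ 0.8429  0.5272  0.1076]
 [-0.5236  0.8498 -0.0612]
 [-0.1236 -0.0048  0.9923]]
418 [ 47  48  51  51  47  48  67 100 131 148 154 153 150 149 151]
420 [ 47  48  48  50  47  46  64  99 134 145 149 150 146 146 144]
422 [ 46  44  47  44  45  49  60 103 132 146 142 134 121 111 109]
424 [ 45  45  45  46  45  46  63  95 120 121 113 100  91  85  87]
426 [46 47 45 45 47 45 53 73 83 89 87 86 89 88 87]
428 [46 44 47 47 43 48 51 66 78 85 89 87 89 89 89]
430 [47 47 47 46 45 45 52 63 80 87 88 87 88 86 87]
432 [46 45 46 46 44 46 54 63 79 87 88 84 86 85 88]
434 [92 88 79 71 65 65 66 74 83 84 85 86 87 86 83]
```

View pics/t6.png

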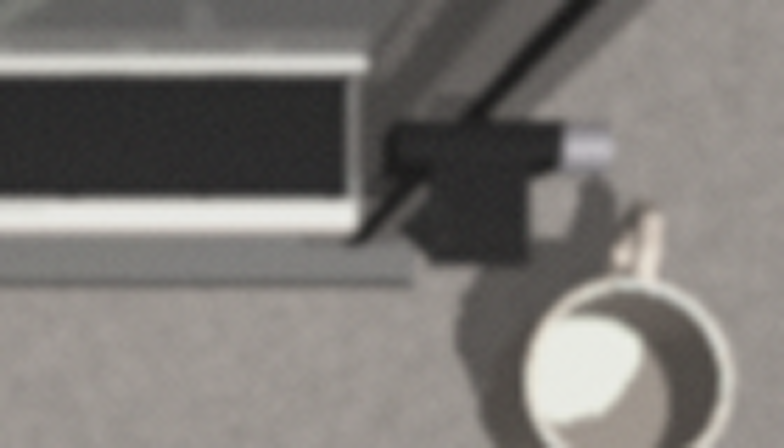

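View pics/s6.png

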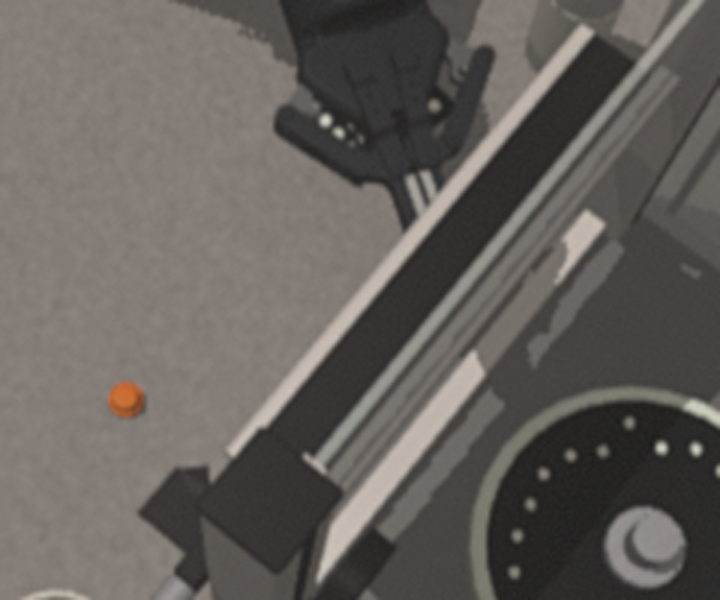

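```bash
python3 - <<'E'
from meas import *
np.set_printoptions(precision=4,suppress=True)
g=rd("pics/top3.png");print(g[165:190,300].astype(int))
tp=line(g,(250,174.7),(320,174.7));sc=line(rd("pics/scene3.png"),(431,170),(352,265));print(tp,sc)
print('lip',[solve(tp[0],sc[0],y,.004) for y in(.1,.037,-.1)])
t=((np.array([426.,187.03])),np.array([1.,0.0]));s=line(rd("pics/scene3.png"),(288.2,319),(298,307.4));print(s)
print('ptr',[solve(t,s[0],y,.006) for y in(-.14,-.15,-.16)])
# width-based height ratio: end edges of cover
for f,r,a,b in(("pics/top0.png",178,243,391),("pics/top2.png",167,233,401),("pics/top3.png",164,231,402)):
    L=line(rd(f),(a+.3,r-5),(a+.3,r+5),n=15,hw=2.);R=line(rd(f),(b+.2,r-5),(b+.2,r+5),n=15,hw=2.);print(f,L[0][0],R[0][0],L[2],R[2])
    w=abs(R[0][0][0]-L[0][0][0]); print('w',w)
E
```

```text
[ 42  41  43  40  42  43  44  42  42  69 137 201 228 231 228 205 164 117
 113 143 162 172 168 148 121]
((array([287.6923, 175.0851], dtype=float32), array([ 1.    , -0.0047], dtype=float32)), 40, np.float64(0.07343564201369031)) ((array([388.7926, 219.369 ], dtype=float32), array([ 0.64  , -0.7683], dtype=float32)), 40, np.float64(0.02910460333675799))
lip [array([0.65  , 0.2855]), array([0.651 , 0.2864]), array([0.6532, 0.2883])]
((array([291.881 , 312.6799], dtype=float32), array([ 0.6462, -0.7631], dtype=float32)), 40, np.float64(0.04316690317183215))
ptr [array([0.6322, 0.2896]), array([0.6324, 0.2897]), array([0.6325, 0.2897])]
pics/top0.png [243.3379 177.8571] [390.7987 177.8571] 0.08385361657839603 0.06722867551651529
w 147.46082Traceback (most recent call last):
  File "<stdin>", line 10, in <module>
  File "meas.py", line 17, in line
    vx,vy,x0,y0=cv2.fitLine(pts.astype(np.float32),cv2.DIST_HUBER,0,.01,.01).ravel()
                ~~~~~~~~~~~^^^^^^^^^^^^^^^^^^^^^^^^^^^^^^^^^^^^^^^^^^^^^^^^^
cv2.error: OpenCV(4.12.0) /io/opencv/modules/imgproc/src/linefit.cpp:618: error: (-215:Assertion failed) npoints2 >= 0 || npoints3 >= 0 in function 'fitLine'
```

>>> {"api": "jog_arm", "payload": {
  "motion": [
    [0, 0, 0, 1.5, 0],
    [0, -0.5, 0, 3, 0],
    [0, -0.5, 0, 3.5, 0],
    [0, -0.5, 0, 3.5, 0]
  ]
}}

```text
clock: 21.12
ee_pos: [0.6551, 0.0457, 0.2618]
orientation: [[0.843, 0.527, 0.108], [-0.524, 0.85, -0.061], [-0.124, -0.005, 0.992]]
contact_force: [1.4, -1.0, -3.2]
opening: -0.0
```

```bash
python3 st.py; cat > m2.py <<'E'
from meas import *
np.set_printoptions(precision=4,suppress=True)
k=sys.argv[1]
T=np.mean([arm.snapshot("top").astype(float) for _ in range(6)],0).astype(np.float32);S=np.mean([arm.snapshot("scene").astype(float) for _ in range(6)],0).astype(np.float32)
cv2.imwrite(f"pics/top{k}.png",T[:,:,::-1]);cv2.imwrite(f"pics/scene{k}.png",S[:,:,::-1])
g=T.mean(2);s=S.mean(2)
tp=line(g,(248,174.7),(385,174.7),n=80);sc=line(s,(431,168),(352,263),n=80);print(tp,sc)
print('lip',[solve(tp[0],sc[0],y,.004) for y in(.1,.037,-.1)])
t1=line(g,(417.5,187),(421.5,187),n=15);t2=line(g,(426,187),(432,187),n=15);print(t1[0][0],t2[0][0],t1[2],t2[2])
p2=line(s,(288.2,319),(298,307.4));print(p2)
for r in (t1[0][0],t2[0][0]): print('ptr',[solve((r,tp[0][1]),p2[0],y,.006) for y in(-.14,-.15,-.16)])
E
python3 m2.py 4
```

```text
[ 19.8459  35.1098 -60.5109 -84.2378 -51.1361   8.6194] pitch 11.38283663794489 [0.6551 0.0457 0.2618] r 0.6566971488175144 21.125 [ 1.3664 -1.0341 -3.2312]
[[ 0.8429  0.5271  0.1079]
 [-0.5236  0.8498 -0.061 ]
 [-0.1238 -0.005   0.9923]]
((array([322.2228, 174.6769], dtype=float32), array([ 1., -0.], dtype=float32)), 80, np.float64(0.02160013785387695)) ((array([392.1994, 214.8611], dtype=float32), array([ 0.64  , -0.7684], dtype=float32)), 80, np.float64(0.04236584281508464))
lip [array([0.6501, 0.2896]), array([0.651 , 0.2894]), array([0.6529, 0.2891])]
[419.5286 186.9354] [429.5143 187.213 ] 0.018500220291076522 0.05658476485958364
((array([291.9419, 312.5784], dtype=float32), array([ 0.6466, -0.7628], dtype=float32)), 40, np.float64(0.040239742602256066))
ptr [array([0.6323, 0.2902]), array([0.6324, 0.2903]), array([0.6326, 0.2904])]
ptr [array([0.6321, 0.2886]), array([0.6322, 0.2887]), array([0.6323, 0.2888])][ WARN:0@14.945] global loadsave.cpp:1063 imwrite_ Unsupported depth image for selected encoder is fallbacked to CV_8U.
```

Lip top is at 0.2891–0.2894 and pointer top at 0.2887–0.2903, so they match within about 1 mm. I'll drop clear and withdraw.

>>> {"api": "jog_arm", "payload": {
  "motion": [
    [0, 1, 0, -6, 0],
    [0, 2, 0, -14, 0],
    [0, 2.5, 0, -20, 0],
    [0, -15, 0, -22, 0],
    [0, -50, 0, -25, 0],
    [0, -90, 0, -30, 0],
    [0, -120, 0, -33, 0],
    [0, -120, 0, -33, 0]
  ]
}}

```text
clock: 22.72
ee_pos: [0.5487, 0.1122, 0.244]
orientation: [[0.844, 0.525, 0.109], [-0.521, 0.851, -0.06], [-0.124, -0.006, 0.992]]
contact_force: [0.3, 0.0, -0.1]
opening: -0.002
```

```bash
python3 st.py;python3 m2.py 5 2>/dev/null
```

```text
[ 34.9211  36.2468 -66.8736 -85.6448 -65.5975  15.65  ] pitch 17.47554506919613 [0.5487 0.1122 0.244 ] r 0.5600795649491539 22.725 [ 0.2571  0.027  -0.1026]
[[ 0.8444  0.5245  0.1088]
 [-0.5211  0.8514 -0.06  ]
 [-0.1241 -0.006   0.9923]]
((array([307.8291, 174.7007], dtype=float32), array([ 1.    , -0.0002], dtype=float32)), 80, np.float64(0.02088031157485927)) ((array([398.0909, 207.7592], dtype=float32), array([ 0.6399, -0.7685], dtype=float32)), 80, np.float64(0.04119006305671771))
lip [array([0.6501, 0.2895]), array([0.651 , 0.2894]), array([0.6529, 0.289 ])]
[419.5286 186.9409] [429.5143 187.2107] 0.019867856201875277 0.0657368773777616
((array([291.9405, 312.5772], dtype=float32), array([ 0.6462, -0.7632], dtype=float32)), 40, np.float64(0.03990162301587751))
ptr [array([0.6323, 0.2902]), array([0.6324, 0.2903]), array([0.6326, 0.2904])]
ptr [array([0.6321, 0.2887]), array([0.6322, 0.2887]), array([0.6323, 0.2888])]
```

View pics/top5.png

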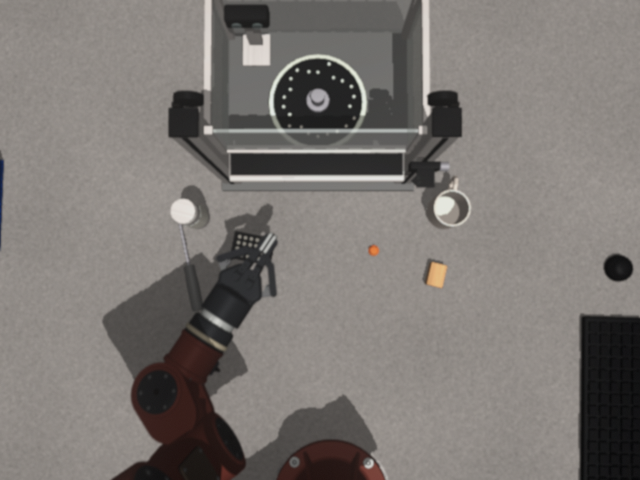

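View pics/scene5.png

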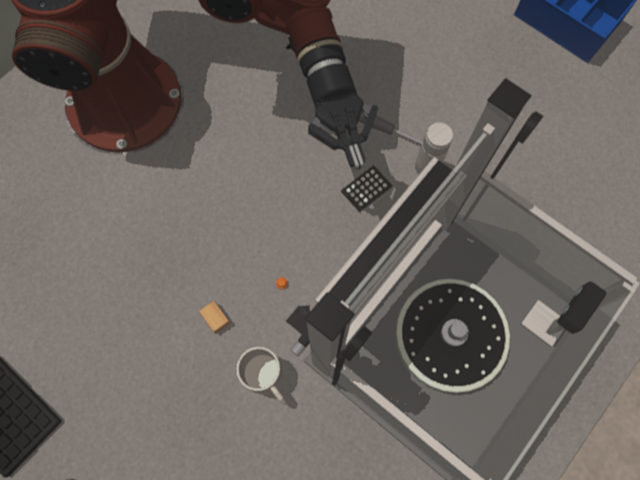

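```bash
python3 -c "
from rig import arm
print(arm.sign_off())"
```

```text
the job is handed in; nothing more can be done
None
```

I pushed the booth window up from underneath until its lip was level with the pointer, then took the hand away and handed the job in at about 23.3 s.

- **Getting the hand in:** the jog rows cannot tilt the tool directly. I tilted it almost horizontal by commanding targets past the joint limits in free air. I then slid the shut fingertips under the lip and lifted in steps.
- **Level:** after withdrawal, the two camera views put the lip top at about 0.2894 m. Two readings of the pointer top gave 0.2887 and 0.2903 m, which differ by 1.6 mm. The lip sits between them, so I judge it level to about 1 mm, within the 2 mm calibration.
- **Window:** the lip's measured height did not change when the hand came away.
- **Surroundings:** the pointer's image position is unchanged. In the last pictures the cap, tile, can, mug, driver and block look to be where they started.
- **Contact:** the force readings I took stayed below about 4 N. The hand is clear of everything, with no contact force.

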